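Shim the rocking microscope

TASK

The microscope rocks because its front-left foot has lost its rubber and only a bare steel stud is left, clear of the counter. Slide the loose steel taper shim, thin end first, squarely in from the left side of the base under that stud, and drive it in with light taps or pushes until it is tight and the microscope stands firmly on all four feet, the front-right one too. Do not shove or tip the microscope, or disturb the bottles and the slide box.

Things in the scene. Friction and masses are not known exactly. Their poses are not given: they have to be found in the camera images.
- microscope: Full-size binocular microscope, 7 kg, loose on the counter; slides if pushed hard. Origin at counter level under the middle of its base; -x points to the user's side (eyepieces), +y to the user's left, +z up. Base 250 (x) by 184 mm (y), sides 13 to 59 mm above the counter. Three rubber feet, 24 mm across, 13 mm high: two rear ones at (95, 70) and (95, -70) mm and front_right_foot.
- base_left_side (a point): Point at counter level below the left (+y) side of the base, straight out from the bare foot: (-75, 92, 0) mm of the microscope; axes as the microscope's. The slot under the base is 13 mm high. The arm with its round focus knobs (to y = 75 mm, 78 to 132 mm high) is behind x = 55 mm.
- stage_left_edge (a point): Middle of the stage's left edge: (-40, 100, 170) mm of the microscope. The black stage, 150 (x) by 200 mm (y), 165 to 175 mm above the counter, overhangs the left side of the base by 8 mm, so a gripper standing upright close to the base runs into it: lean the tool back from the base by 25 to 40 degrees.
- bare_foot (a point): Point on the counter under the centre of the bare front-left foot: (-75, 70, 0) mm of the microscope, 22 mm in from the base's left side; axes as the microscope's. The foot is a flat-ended upright steel stud, 20 mm in diameter. Its end is 4.5 to 9 mm clear of the counter, unknown, different each time: to be felt, not seen. Over about 25 N on it eases the front up.
- front_right_foot: The rubber foot next to the bare one, 24 mm in diameter, 13 mm high, fixed under the base at (-75, -70) mm of the microscope; origin at the centre of its underside. It carries 32 to 41 N at first and gives up as much as the shim takes over: driven too hard, the shim takes nearly all and this foot comes loose.
- shim: Loose tapered shim of plain steel, 105 g, 60 mm long (x), 28 mm wide (y), flat underneath, upper face sloping evenly from 14 mm thick at the thick end (x = -30 mm) to 2 mm at the thin end (x = +30 mm). Lies flat at the start. Origin at the centre of its underside.
- shim_thin_end (a point): Middle of the bottom edge of the shim's thin end. The shim first meets the stud's outer edge when that edge is 12 to 35 mm from here; 13 to 36 mm of the thick end then still stands out of the base's side.
- shim_thick_end (a point): Middle of the bottom edge of the shim's thick end, the 14 mm high face to tap on. From first touch the push rises to 20 N within 3 mm; friction 0.5 to 0.7 on both faces; it stays when let go (self-locking). A level push P in line with it leaves 0.9 to 1.3 P under the stud: 10 to 15 N is right, over 18 N too much.
- oil_bottle: Bystander: amber dropper bottle of immersion oil, 34 mm in diameter, 82 mm high; origin at the centre of its underside.
- reagent_bottle: Bystander: white plastic bottle, 48 mm in diameter, 95 mm high; origin at the centre of its underside.
- slide_box: Bystander: closed box of microscope slides, 88 mm (x) by 100 mm (y) by 34 mm high; origin at the centre of its underside.
Not all that is in view belongs to the job. Of the things that look like the shim, take the one that is farthest to the robot's right at the start.

How it is judged:
At the end, for the whole second after the job is handed in: The shim lies flat under the stud, thin end 0 to 40 mm past its centre, square to the base within 17 degrees, centred within 11 mm, let go, at rest, and the stud bears on it with over 6 N; the front-right foot still bears with over 9 N and the microscope is level within 0.7 degrees (contact force between shim and microscope above 6 N and contact force between front_right_foot and anything else above 9 N and x of shim_thin_end in the frame of bare_foot between -0.011 and 0.011 m and y of shim_thin_end in the frame of bare_foot between -0.04 and 0 m and angle between the x axis of shim and the y axis of microscope, either way round below 0.3 rad and angle between microscope's own z axis and vertical below 0.012 rad and angle between shim's own z axis and vertical below 0.08 rad and linear speed of each of shim, microscope below 0.005 m/s); the robot touches nothing.
It fails at once if the microscope is shoved more than 10 mm or tipped (distance of microscope from where it was at the start of the episode above 0.01 m or angle between microscope's own z axis and vertical above 0.04 rad).
It fails at once if a bottle or the slide box is pushed more than 15 mm (distance of any of oil_bottle, reagent_bottle, slide_box from where it was at the start of the episode above 0.015 m).
It also fails if it takes over 48 s, if anything falls off the work surface, if the arm or the gripper's body presses on something with over 40 N, if the wrist force passes 120 N, or if a joint passes its speed limit or range.

ROBOT

A 6-joint arm with a two-finger parallel gripper is mounted at the origin on the work surface. World frame = base frame: x ahead of the robot, y to its left, z up, the work surface at z = 0. Lengths are in m, angles in rad, forces in N, time in s.
With the tool pointing down it reaches from about 0.35 to 0.725 m from the base axis. Payload 4.3 kg.
Tool frame: the origin (TCP) lies on the centre line of the jaws, within the pads' length; the fingertips stand 25 mm ahead of it and the grasp point (between the pads) lies 6 mm ahead of it; z points along the fingers, y is the line along which they close (so a half turn about z gives the same grasp; the last joint's range is limited). The gripper opens to 85 mm and grips with 20 to 120 N. Pads are 22 mm wide; open, the fingers measure 114 mm over their backs; the gripper's body (76 mm by 85 mm) begins 54 mm behind the grasp point. The pads swing forward as they close: fully open they stand 13 mm farther back than shut.
Start: joints at [1.016, 0.377, 0.081, 1.274, 0, 1.46], TCP at [0.247, 0.519, 0.256] pointing down, gripper open.
Joint ranges: [-2.72, 2.72], [-0.84, 1.66], [-1.02, 1.22], [-1.77, 2.12], [-1.37, 1.28], [-3.14, 3.14]. Speed limits (rad/s): [2.57, 2.57, 3.14, 3.14, 3.14, 3.14].

INTERFACE

Orientations are given as [roll, pitch, yaw] about the fixed x, y, z axes, in that order (R = Rz(yaw) Ry(pitch) Rx(roll)).
In Python, from station import ctrl, fingers, cams, ticket, current_t, current_q, current_qvel, current_effort, current_eef_pos, current_orientation, current_force, current_ft_torque, current_gripper_width, current_gripper_force gives the robot as it stands. Calls block until the motion is done:
- ctrl.movep(position, orientation): joint-space move of the TCP to a pose.
- ctrl.move_linear(position, velocity=0.15, ori=None): straight line of the TCP; ori=None keeps the orientation; velocity is the mean speed in m/s.
- ctrl.move_joints(angles): joint-space move.
- fingers.gripper_to(opening, newtons=None): finger opening in m; newtons is the grip in N (None keeps the last); returns when the fingers have stopped.
- ctrl.wait(seconds).
- ctrl.solve_ik(position, orientation): joint angles nearest the present ones, or None.
- cams.capture(name): name is "scene" or "top" or "wrist"; returns a dict with "img" (400x640x3 uint8, blue, green, red), "z_map" (400x640 float32, m along the optical axis (not along the pixel's ray), 0 where there is no reading), "mtx" (3x3 intrinsics, pixels), "T" (4x4, takes a point from camera to world coordinates). Camera axes: x right, y up, looking along -z (the intrinsics and any distortion apply to the point x, -y, -z); pixel columns grow to the right and rows downward; lengths in m; the calibration is good to about 2 mm. A picture is of the moment at which its call begins.
A pose or a line that the arm cannot do raises ctrl.Unreachable and nothing moves.
- ticket.close_job(): hands the job in; it is judged then, once.
Readings, each from a call of its own:
- current_t(): time.
- current_q(): joint angles.
- current_qvel(): joint speeds.
- current_effort(): joint torques, N m.
- current_eef_pos(): TCP position.
- current_orientation(): TCP orientation.
- current_force(): force on the tool from outside, world axes, zero at the start.
- current_ft_torque(): the same for the moment, N m.
- current_gripper_width(): finger opening in m.
- current_gripper_force(): force on a finger pad.
Only numpy, scipy, OpenCV 4.12 (cv2) and the standard library are available. Lean on these libraries where they do the work, as an engineer would, in place of code of your own. Each camera call takes 0.05 s, during which the arm holds its last target. There are 200 camera calls.

## Working session

There is one attempt and no reset: what is moved stays moved. The work goes in short steps, each a Python script; the robot and the scene stay as the last script left them, time stands still between calls to the robot, and variables do not carry over. Pictures are saved under pics/ and viewed, at most 10 in all, crops included, and the job is handed in when it is done.

```bash
mkdir -p pics; ls
python3 - <<'E'
from station import *
import cv2,numpy as np
for n in("top","scene"):
    c=cams.capture(n); cv2.imwrite(f"pics/{n}0.png",c["img"]); np.savez(f"{n}0.npz",**c); print(n,c["mtx"].round(1).tolist(),c["T"].round(3).tolist())
print(current_t())
E
```

```text
pics
top [[504.5, 0.0, 312.5], [0.0, 504.5, 199.0], [0.0, 0.0, 1.0]] [[-0.011, 0.999, -0.05, 0.499], [-1.0, -0.011, -0.012, 0.054], [-0.013, 0.05, 0.999, 1.219], [0.0, 0.0, 0.0, 1.0]]
scene [[485.8, 0.0, 312.1], [0.0, 485.8, 204.6], [0.0, 0.0, 1.0]] [[-0.567, -0.551, 0.612, 1.263], [0.823, -0.37, 0.43, 0.551], [-0.01, 0.748, 0.664, 0.868], [0.0, 0.0, 0.0, 1.0]]
0.1
```

View pics/top0.png

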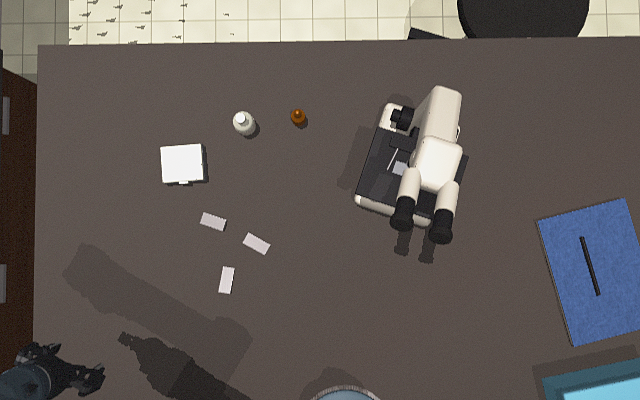

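View pics/scene0.png

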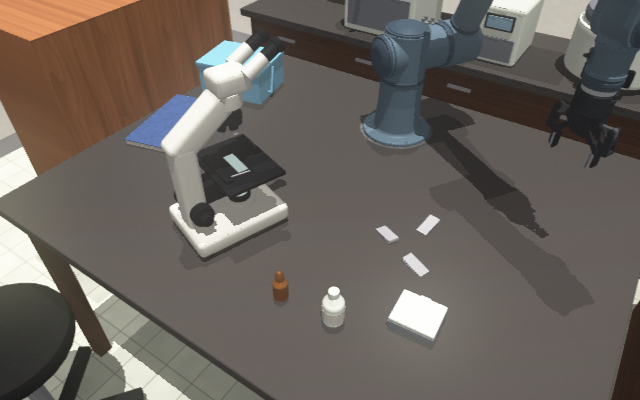

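Candidates for the shim in the top view are (213,221), (257,243) and (227,280). The robot's right is image right, so I choose (257,243). Next I measure it and the microscope, and check the choice in a crop.

```bash
cat > h.py <<'E'
import numpy as np, cv2
def cloud(c):
    h,w=c["z_map"].shape; z=c["z_map"]; K=c["mtx"]
    u,v=np.meshgrid(np.arange(w),np.arange(h))
    P=np.stack([(u-K[0,2])/K[0,0]*z,-(v-K[1,2])/K[1,1]*z,-z],-1)
    W=P@c["T"][:3,:3].T+c["T"][:3,3]; W[z==0]=np.nan
    return W
def ray(c,uv,zp):
    K=c["mtx"];d=c["T"][:3,:3]@np.array([(uv[0]-K[0,2])/K[0,0],-(uv[1]-K[1,2])/K[1,1],-1]);o=c["T"][:3,3]
    return o+d*(zp-o[2])/d[2]
E
python3 - <<'E'
from h import *
t=dict(np.load("top0.npz"));s=dict(np.load("scene0.npz"))
T=cloud(t);S=cloud(s)
print("counter z top/scene",np.nanmedian(T[300:330,400:500,2]),np.nanmedian(S[250:290,450:500,2]))
# shims in the top
for (u,v) in((213,221),(257,243),(227,280)):
    m=np.zeros((400,640),np.uint8); r=t["img"][v-25:v+25,u-25:u+25].min(2)>140; m[v-25:v+25,u-25:u+25]=r
    cs,_=cv2.findContours(m,cv2.RETR_EXTERNAL,cv2.CHAIN_APPROX_NONE);c=max(cs,key=cv2.contourArea)
    W=np.array([ray(t,p[0],.008) for p in c])[:,:2]
    R=cv2.minAreaRect((W*1000).astype(np.float32)); b=cv2.boxPoints(R)
    p=T[m>0]; A=np.c_[p[:,:2]-p[:,:2].mean(0),np.ones(len(p))];g=np.linalg.lstsq(A,p[:,2],rcond=None)[0]
    print((u,v),R,b.round(0).tolist(),"slope",g.round(3),p[:,2].min().round(4),p[:,2].max().round(4))
for n,c,W in(("top",t,T),("scene",s,S)):
    roi=(W[...,1]<0.0)&(W[...,1]>-.42)&(W[...,0]>.35)&(W[...,0]<.95)
    for nm,lo,hi in(("basetop",.05,.066),("side",.018,.05),("stage",.16,.182)):
        m=(roi&(W[...,2]>lo)&(W[...,2]<hi)); p=W[m][:,:2]
        if len(p)<20: continue
        R=cv2.minAreaRect((p*1000).astype(np.float32)); print(n,nm,len(p),R,cv2.boxPoints(R).round(0).tolist(), np.median(W[m][:,2]))
for n,z in(("oil",(298,116)),("reag",(243,123)),("box",(183,163))):
    print(n,T[z[1],z[0]].round(3))
a=cv2.resize(t["img"][195:305,185:285],None,fx=4,fy=4);b=cv2.resize(s["img"][200:290,360:450],None,fx=4.89,fy=4.89)
cv2.imwrite("pics/crop.png",np.hstack([a,b[:440]]))
E
```

```text
counter z top/scene 0.0007579428535325894 0.0007247640313737813
 ** On entry to DLASCL parameter number  4 had an illegal value
 ** On entry to DLASCL parameter number  4 had an illegal valueTraceback (most recent call last):
  File "<stdin>", line 11, in <module>
    x, resids, rank, s = _umath_linalg.lstsq(a, b, rcond,
                         ~~~~~~~~~~~~~~~~~~~^^^^^^^^^^^^^
                                             signature=signature)
                                             ^^^^^^^^^^^^^^^^^^^^
    raise LinAlgError("SVD did not converge in Linear Least Squares")
numpy.linalg.LinAlgError: SVD did not converge in Linear Least Squares
```

```bash
cat > m.py <<'E'
from h import *
t=dict(np.load("top0.npz"));s=dict(np.load("scene0.npz"))
T=cloud(t);S=cloud(s)
for (u,v) in((213,221),(257,243),(227,280)):
    m=np.zeros((400,640),np.uint8); r=t["img"][v-25:v+25,u-25:u+25].min(2)>140; m[v-25:v+25,u-25:u+25]=r
    cs,_=cv2.findContours(m,cv2.RETR_EXTERNAL,cv2.CHAIN_APPROX_NONE);c=max(cs,key=cv2.contourArea)
    W=np.array([ray(t,p[0],.008) for p in c])[:,:2]
    R=cv2.minAreaRect((W*1000).astype(np.float32)); b=cv2.boxPoints(R)
    p=T[m>0]; print(len(p),np.isnan(p[:,0]).sum());p=p[~np.isnan(p[:,0])]
    print((u,v),R,b.round(0).tolist())
    if len(p)>10:
        A=np.c_[p[:,:2]-p[:,:2].mean(0),np.ones(len(p))];g=np.linalg.lstsq(A,p[:,2],rcond=None)[0]
        print("slope",g.round(3),p[:,2].min().round(4),p[:,2].max().round(4))
for n,c,W in(("top",t,T),("scene",s,S)):
    roi=(W[...,1]<0.0)&(W[...,1]>-.42)&(W[...,0]>.35)&(W[...,0]<.95)
    for nm,lo,hi in(("basetop",.05,.066),("side",.018,.05),("stage",.16,.182)):
        m=(roi&(W[...,2]>lo)&(W[...,2]<hi)); p=W[m][:,:2]
        if len(p)<20: continue
        R=cv2.minAreaRect((p*1000).astype(np.float32)); print(n,nm,len(p),R,cv2.boxPoints(R).round(0).tolist(), np.median(W[m][:,2]))
for n,z in(("oil",(298,116)),("reag",(243,123)),("box",(183,163))):
    print(n,T[z[1],z[0]].round(3))
a=cv2.resize(t["img"][195:305,185:285],None,fx=4,fy=4);b=cv2.resize(s["img"][200:290,360:450],None,fx=4.89,fy=4.89)
cv2.imwrite("pics/crop.png",np.hstack([a,b[:440,:400]]))
E
python3 m.py
```

```text
287 1
(213, 221) ((509.0065002441406, 308.9449462890625), (56.688636779785156, 28.763652801513672), 71.04318237304688) [[486.0, 287.0], [513.0, 277.0], [532.0, 331.0], [505.0, 340.0]]
slope [ 0.004 -0.204  0.008] -0.0055 0.018
309 0
(257, 243) ((455.1961975097656, 204.59420776367188), (60.94992446899414, 29.17630958557129), 60.80358123779297) [[428.0, 185.0], [453.0, 171.0], [483.0, 224.0], [457.0, 238.0]]
slope [0.146 0.122 0.008] -0.0041 0.0187
311 2
(227, 280) ((368.8043518066406, 276.8511047363281), (28.20377540588379, 63.17413330078125), 78.48206329345703) [[335.0, 269.0], [397.0, 257.0], [403.0, 284.0], [341.0, 297.0]]
slope [-0.156  0.017  0.008] -0.0013 0.0165
top basetop 816 ((638.3435668945312, -152.48968505859375), (182.80418395996094, 248.65184020996094), 70.52849578857422) [[491.0, -197.0], [725.0, -280.0], [786.0, -108.0], [552.0, -25.0]] 0.05824000092134607
top side 91 ((638.8344116210938, -152.98397827148438), (183.68264770507812, 250.82513427734375), 70.81346130371094) [[490.0, -199.0], [727.0, -281.0], [787.0, -107.0], [551.0, -25.0]] 0.04522157241205438
top stage 3
[... 188 characters left out ...]
908178
scene basetop 2683 ((637.517333984375, -146.40237426757812), (183.89964294433594, 248.97816467285156), 69.85598754882812) [[489.0, -190.0], [723.0, -276.0], [786.0, -103.0], [552.0, -17.0]] 0.058759575096640315
scene side 968 ((693.226318359375, -104.07876586914062), (139.60635375976562, 297.43487548828125), 36.462432861328125) [[549.0, -26.0], [725.0, -265.0], [838.0, -182.0], [661.0, 57.0]] 0.0367055860535897
scene stage 3390 ((635.3737182617188, -148.70425415039062), (204.91152954101562, 232.0880889892578), 70.3205337524414) [[492.0, -206.0], [710.0, -284.0], [779.0, -91.0], [561.0, -13.0]] 0.17517628773053373
oil [0.748 0.099 0.072]
reag [0.732 0.225 0.076]
box [0.647 0.373 0.035]
```

```bash
sleep 3; ls pics
```

```text
crop.png
scene0.png
top0.png
```

View pics/crop.png

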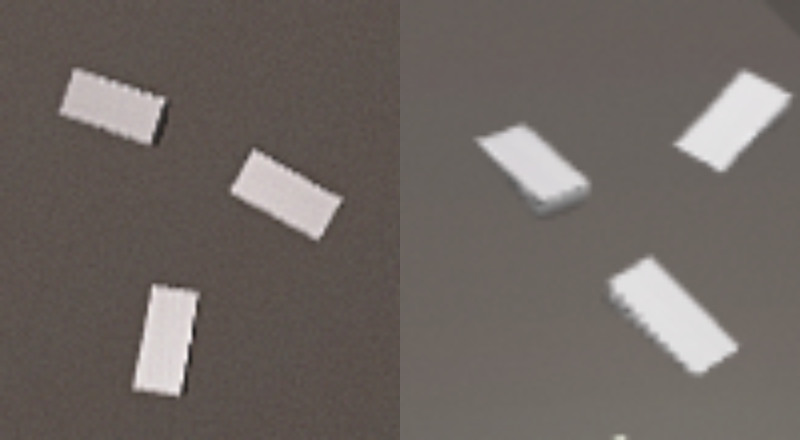

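The chosen shim is at crop pixel (285,195). Its thick end is up-left, facing (560,195) in the scene crop, and the depth slope agrees. I'll pick it with a leaned tool after an IK check.

```bash
cat >> h.py <<'E'
from scipy.spatial.transform import Rotation as Ro
YM=np.radians(-19.6); C=np.array([.638,-.150])
RM=np.array([[np.cos(YM),-np.sin(YM)],[np.sin(YM),np.cos(YM)]])
def mic(x,y): return C+RM@np.array([x,y])
D=-RM[:,1]; YD=np.arctan2(D[1],D[0])     # insertion direction
def tool(yaw,lean,s):
    d=np.array([np.cos(yaw),np.sin(yaw),0]);z=np.sin(lean)*d+np.cos(lean)*np.array([0,0,-1.])
    y=s*np.cross([0,0,1],d); R=np.c_[np.cross(y,z),y,z]
    return Ro.from_matrix(R).as_euler('xyz'),z
def tcp(tip,z): return np.array(tip)-.025*z
SH=np.array([.455,.2046]); YS=np.radians(-119.2); L=np.radians(25)
E
python3 - <<'E'
from h import *
from station import *
print(mic(-75e-3,70e-3),np.degrees(YD))
print(current_force(),current_gripper_width())
for s in(1,-1):
  for nm,xy,yw in(("pick",SH-.014*np.array([np.cos(YS),np.sin(YS)]),YS),("place",mic(-.075,.13),YD),("push",mic(-.075,.115),YD),("far",mic(-.075,.19),YD)):
    for h_ in(.006,.08):
      for l in(15,25,35):
        o,z=tool(yw,np.radians(l),s); q=ctrl.solve_ik(tcp([*xy,h_],z),o); print(s,nm,h_,l,None if q is None else np.round(q,2))
E
```

```text
[ 0.5908273  -0.05889711] -109.60000000000001
[ 0.44912449 -0.42435437  0.64004452] 0.08559407798384427
1 pick 0.006 15 [ 0.41  0.61 -0.2   0.97 -0.16  2.51]
1 pick 0.006 25 [ 0.46  0.75 -0.01  1.19 -0.24  2.59]
1 pick 0.006 35 [ 0.5   0.9   0.2   1.41 -0.31  2.67]
1 pick 0.08 15 [ 0.41  0.53 -0.11  1.13 -0.16  2.51]
1 pick 0.08 25 [ 0.46  0.67  0.07  1.33 -0.24  2.59]
1 pick 0.08 35 [ 0.5   0.83  0.27  1.54 -0.31  2.67]
1 place 0.006 15 [ 0.02  0.69 -0.04  0.94 -0.24  1.94]
1 place 0.006 25 [ 0.09  0.78  0.08  1.06 -0.39  2.04]
1 place 0.006 35 [ 0.15  0.89  0.21  1.22 -0.53  2.15]
1 place 0.08 15 [ 0.02  0.62  0.05  1.09 -0.24  1.94]
1 place 0.08 25 [ 0.09  0.71  0.16  1.21 -0.39  2.04]
1 place 0.08 35 [ 0.15  0.82  0.29  1.35 -0.53  2.15]
1 push 0.006 15 [-0.01  0.68 -0.06  0.92 -0.25  1.92]
1 push 0.006 25 [ 0.07  0.76  0.05  1.04 -0.4   2.02]
1 push 0.006 35 [ 0.13  0.87  0.18  1.19 -0.54  2.13]
1 push 0.08 15 [-0.01  0.61  0.02  1.08 -0.25  1.92]
1 push 0.08 25 [ 0.07  0.69  0.13  1.19 -0.4   2.02]
1 push 0.08 35 [ 0.13  0.8   0.25  1.32 -0.54  2.13]
1 far 0.006 15 [ 0.1   0.75
[... 895 characters left out ...]
 place 0.08 35 [ 0.15  0.82  0.29  1.35 -0.53 -0.99]
-1 push 0.006 15 [-0.01  0.68 -0.06  0.92 -0.25 -1.22]
-1 push 0.006 25 [ 0.07  0.76  0.05  1.04 -0.4  -1.12]
-1 push 0.006 35 [ 0.13  0.87  0.18  1.19 -0.54 -1.01]
-1 push 0.08 15 [-0.01  0.61  0.02  1.08 -0.25 -1.22]
-1 push 0.08 25 [ 0.07  0.69  0.13  1.19 -0.4  -1.12]
-1 push 0.08 35 [ 0.13  0.8   0.25  1.32 -0.54 -1.01]
-1 far 0.006 15 [ 0.1   0.75  0.07  1.01 -0.24 -1.11]
-1 far 0.006 25 [ 0.17  0.85  0.22  1.16 -0.38 -1.02]
-1 far 0.006 35 [ 0.22  0.97  0.39  1.35 -0.51 -0.91]
-1 far 0.08 15 [ 0.1   0.68  0.16  1.16 -0.24 -1.11]
-1 far 0.08 25 [ 0.17  0.79  0.3   1.31 -0.38 -1.02]
-1 far 0.08 35 [ 0.22  0.91  0.47  1.48 -0.51 -0.91]
```

Run:
```python
from h import *
from station import *
o,z=tool(YS,L,1); ds=np.array([np.cos(YS),np.sin(YS)]); xy=SH-.014*ds
ctrl.movep(tcp([*xy,.06],z),o); fingers.gripper_to(.045,40)
c=cams.capture("wrist"); cv2.imwrite("pics/w1.png",c["img"]); np.savez("w1.npz",**c)
ctrl.move_linear(tcp([*xy,.016],z),.08)
f0=current_force(); h_=.016
while h_>.002:
    h_-=.0015; ctrl.move_linear(tcp([*xy,h_],z),.03)
    df=current_force()-f0
    if df[2]>3: break
print("tip z",h_,df.round(2),current_eef_pos(),current_t(),current_gripper_width())
```

```text
tip z 0.0010000000000000035 [-0.44  0.47  2.77] [0.46716257 0.22611035 0.02394396] 5.325 0.04492014096539559
```

View pics/w1.png

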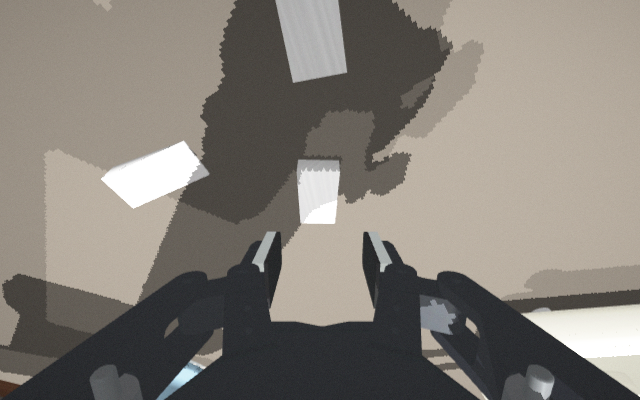

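The wrist view shows the chosen shim at (320,190), centred between the fingers at x≈320. The other two shims are clear at (155,175) and (315,40). Gripping now.

Run:
```python
from h import *
from station import *
o,z=tool(YS,L,1); ds=np.array([np.cos(YS),np.sin(YS)]); xy=SH-.014*ds
ctrl.move_linear(tcp([*xy,.003],z),.03)
fingers.gripper_to(.0,40)
print(current_gripper_width(),current_gripper_force(),current_force().round(2))
ctrl.move_linear(tcp([*xy,.018],z),.08)
print(current_gripper_width(),current_gripper_force(),current_force().round(2))
o2,z2=tool(YD,L,1)
# shim centre at 137 mm from mic axis -> tip 14 mm behind
p=mic(-.075,.137+.014)
ctrl.movep(tcp([*p,.018],z2),o2)
c=cams.capture("scene"); cv2.imwrite("pics/s2.png",cv2.resize(c["img"][100:300,180:420],None,fx=3,fy=3))
c=cams.capture("top"); np.savez("t2.npz",**c)
print(current_gripper_width(),current_t())
```

```text
0.02678164181785843 40.645045387063874 [0.02 0.73 2.73]
0.026768889652102043 39.2272050583415 [-0.11  0.24 -1.65]
0.026558544779991523 7.3
```

View pics/s2.png

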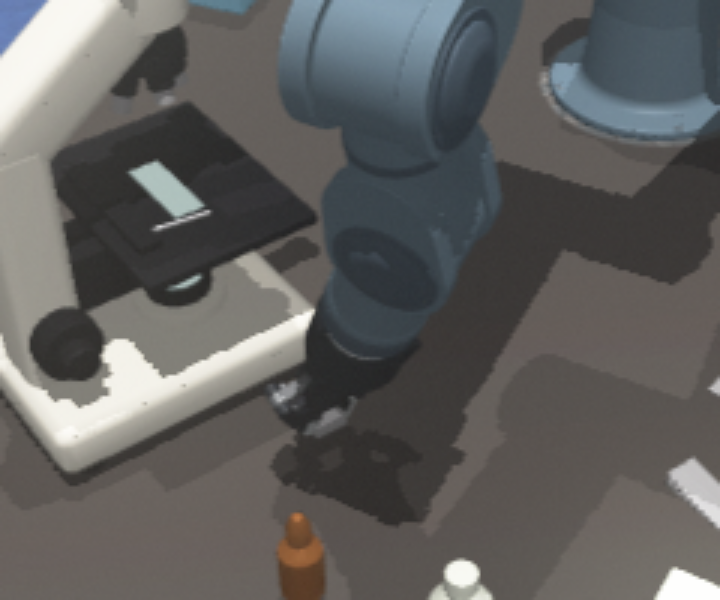

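Run:
```python
from h import *
from station import *
o2,z2=tool(YD,L,1); P=lambda y,h:tcp([*mic(-.075,y),h],z2)
f0=current_force()
for h_ in(.010,.006,.0045,.0035,.0028):
    ctrl.move_linear(P(.151,h_),.04); df=current_force()-f0
    print(h_,df.round(2))
    if df[2]>4: break
fingers.gripper_to(.034,40); ctrl.wait(.1); fingers.gripper_to(0,30)
print(current_gripper_width(),(current_force()-f0).round(2))
for y in np.arange(.148,.1255,-.003):
    ctrl.move_linear(P(y,.0033),.04); df=current_force()-f0
    f=df[:2]@D; print(round(y,3),f.round(2),df[2].round(2))
    if f<-5: break
fingers.gripper_to(.045)
print(current_t())
ctrl.move_linear(current_eef_pos()-z2*.05-np.r_[D*.05,0],.12)
c=cams.capture("wrist"); cv2.imwrite("pics/w3.png",c["img"]); np.savez("w3.npz",**c)
print(current_t())
```

```text
0.01 [ 0.4   0.11 -1.1 ]
0.006 [-0.35 -0.37 -1.21]
0.0045 [ 0.85 -0.01 -0.21]
0.0035 [ 0.04  0.03 -1.43]
0.0028 [-0.26  0.74  2.29]
0.027109801232131428 [ 1.11 -0.07  2.41]
0.148 0.61 1.15
0.145 -0.13 1.66
0.142 0.61 0.09
0.139 0.45 -0.59
0.136 1.03 0.12
0.133 1.14 0.17
0.13 0.78 -0.08
0.127 0.82 -0.29
11.525
12.425
```

View pics/w3.png

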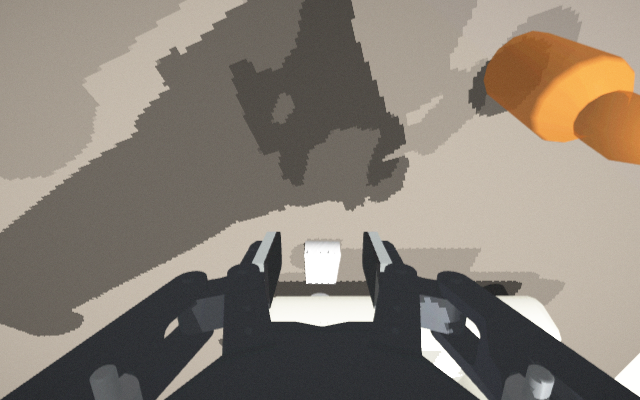

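The view shows the shim at (322,262), centred and square to the base edge at row ~295. The base's rear end at x≈558 fits the expected 200 mm offset. Next I push with closed fingertips.

```bash
cat > push.py <<'E'
from h import *
from station import *
import sys
o2,z2=tool(YD,L,1); P=lambda y,h:tcp([*mic(-.075,y),h],z2)
H=.0058
def F():
    a=[]
    for _ in range(6): a.append(current_force()); ctrl.wait(.01)
    return np.mean(a,0)
fingers.gripper_to(0,40)
ctrl.move_linear(P(.172,.04),.15); ctrl.move_linear(P(.172,.012),.1)
f0=F(); ctrl.move_linear(P(.172,H),.03); df=F()-f0; print("down",df.round(2),current_t())
if df[2]>3: H+=.001; ctrl.move_linear(P(.172,H),.03)
f0=F(); ctrl.move_linear(P(.156,H),.05)
y=.156; pk=0
while y>.105 and current_t()<38:
    df=F()-f0; f=-df[:2]@D
    print(round(y*1000,2),f.round(2),df[2].round(2))
    if f>11.3: break
    y-= .001 if f<2.2 else (.0005 if f<6 else .00025)
    ctrl.move_linear(P(y,H),.02)
print("end",current_eef_pos(),P(y,H),current_t())
E
python3 push.py
```

```text
down [-0.14 -0.35 -0.02] 14.15
156.0 -0.21 0.01
155.0 -0.2 0.28
154.0 -0.45 -0.03
153.0 -0.02 -0.29
152.0 0.18 -0.6
151.0 -0.08 -0.46
150.0 0.06 -0.48
149.0 0.17 0.13
148.0 -0.11 0.02
147.0 -0.12 -0.5
146.0 0.3 -0.24
145.0 -0.49 -0.08
144.0 0.04 -0.26
143.0 0.18 -0.13
142.0 -0.18 -0.18
141.0 0.04 -0.08
140.0 0.09 -0.51
139.0 0.17 -0.05
138.0 0.04 -0.45
137.0 0.1 0.03
136.0 0.1 -0.26
135.0 -0.01 -0.25
134.0 -0.13 -0.31
133.0 -0.24 -0.24
132.0 -0.05 -0.03
131.0 0.06 -0.02
130.0 -0.15 -0.37
129.0 0.12 -0.34
128.0 0.03 -0.24
127.0 -0.39 -0.18
126.0 -0.37 -0.1
125.0 0.03 -0.41
124.0 0.15 -0.13
123.0 -0.48 -0.17
122.0 -0.17 -0.55
121.0 0.01 0.17
120.0 -0.11 -0.43
119.0 -0.06 -0.34
118.0 0.03 -0.32
117.0 -0.12 -0.05
116.0 0.08 -0.09
115.0 1.96 -0.35
114.0 4.56 -0.15
113.5 5.6 0.11
113.0 6.71 0.56
112.75 6.9 0.34
112.5 7.65 0.24
112.25 8.04 0.66
112.0 8.26 0.41
111.75 8.68 0.58
111.5 9.22 0.38
111.25 9.8 0.47
111.0 9.82 0.65
110.75 10.35 0.9
110.5 11.18 0.71
110.25 11.61 1.08
end [ 0.60938736 -0.00825376  0.028548  ] [ 0.60787343 -0.01102603  0.02845769] 31.2167
```

Run:
```python
from h import *
from station import *
c=cams.capture("scene"); a=cv2.resize(c["img"][190:270,240:340],None,fx=5,fy=5)
c=cams.capture("wrist"); b=cv2.resize(c["img"][180:340,220:420],None,fx=2,fy=2)
b=cv2.resize(b,(300,400)) if 0 else b[:,50:350]
cv2.imwrite("pics/v4.png",np.hstack([a,cv2.copyMakeBorder(b,0,400-b.shape[0],0,0,cv2.BORDER_CONSTANT)]))
print(current_force(),current_t())
```

```text
[ 4.01529758 12.08442015  0.84799912] 31.3167
```

View pics/v4.png

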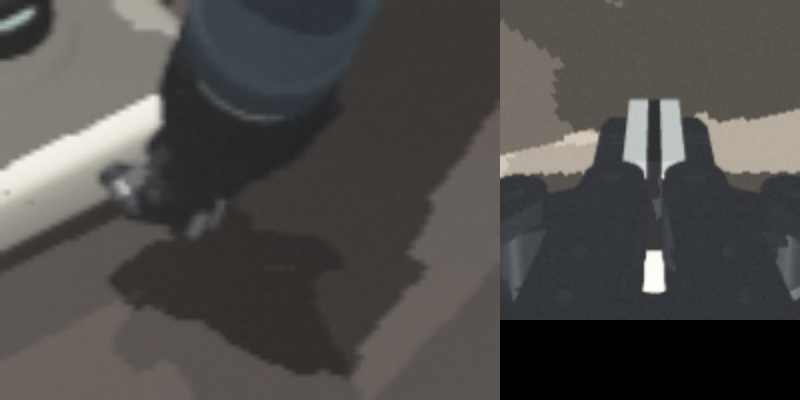

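Run:
```python
from h import *
from station import *
o2,z2=tool(YD,L,1); P=lambda y,h:tcp([*mic(-.075,y),h],z2)
ctrl.move_linear(P(.125,.0062),.05); ctrl.move_linear(P(.19,.05),.12)
c=cams.capture("wrist"); b=c["img"]; np.savez("w5.npz",**c); cv2.imwrite("pics/w5.png",b[150:400])
c=cams.capture("scene"); a=cv2.resize(c["img"][190:270,240:340],None,fx=5,fy=5); cv2.imwrite("pics/v5.png",np.vstack([b[180:380],cv2.resize(a,(640,400))]))
print(current_force(),current_t())
```

```text
[ 0.09452048 -0.86729737  0.55679504] 32.6583
```

View pics/v5.png

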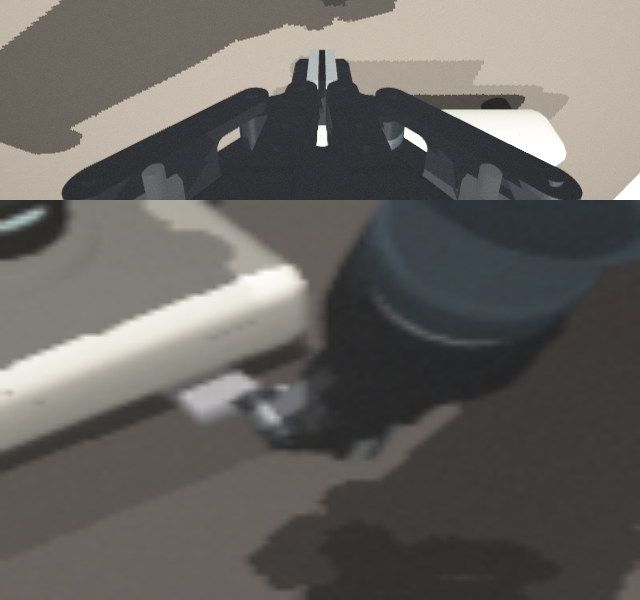

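Run:
```python
from h import *
from station import *
o2,z2=tool(YD,L,1); P=lambda y,h:tcp([*mic(-.075,y),h],z2)
ctrl.move_linear(P(.25,.10),.2)
c=cams.capture("scene"); np.savez("s6.npz",**c); W=cloud(c)
cv2.imwrite("pics/v6.png",cv2.resize(c["img"][200:260,250:330],None,fx=10,fy=10,interpolation=cv2.INTER_CUBIC))
s0=dict(np.load("scene0.npz")); d=cv2.absdiff(c["img"],s0["img"])
# side-plane check of microscope: before/after depth of base top rect, and side plane fit
for n,X in(("before",cloud(s0)),("after",W)):
    roi=(X[...,1]<.02)&(X[...,1]>-.42)&(X[...,0]>.45)&(X[...,0]<.85)&(X[...,2]>.05)&(X[...,2]<.066)
    R=cv2.minAreaRect((X[roi][:,:2]*1000).astype(np.float32)); print(n,R)
print(current_t())
```

```text
before ((637.517333984375, -146.40237426757812), (183.89964294433594, 248.97816467285156), 69.85598754882812)
after ((637.4271850585938, -145.03402709960938), (184.15432739257812, 248.29833984375), 69.88937377929688)
33.25
```

View pics/v6.png

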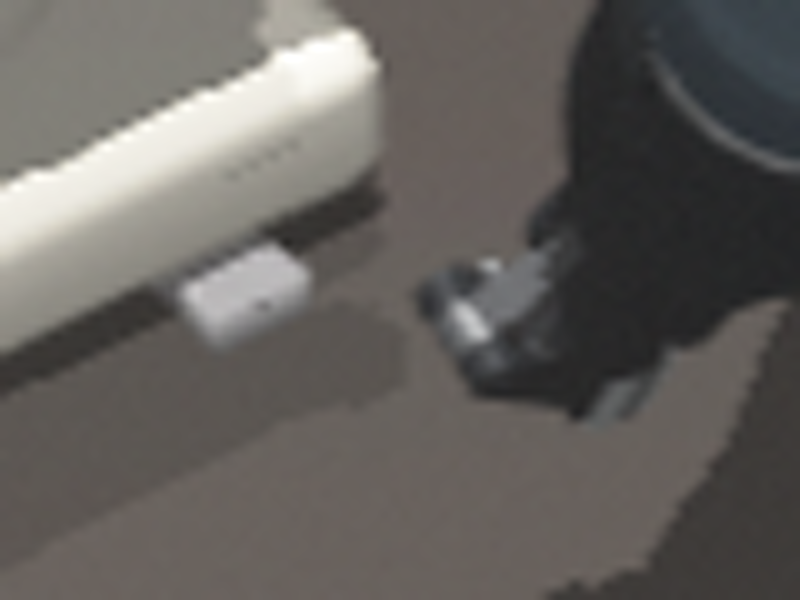

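Run:
```python
from h import *
c=dict(np.load("s6.npz")); Y=np.radians(-20.1)
R=np.array([[np.cos(Y),-np.sin(Y)],[np.sin(Y),np.cos(Y)]])
for cr in((218,350),(312,297)):
    p=ray(c,(249.5+cr[0]/10,199.5+cr[1]/10),0)[:2]; print(p,(R.T@(p-[.6375,-.1457]))*1000)
```

```text
[ 0.61309511 -0.03231816] [-61.88326548  98.08925832]
[ 0.58466875 -0.02422246] [-91.36045889  95.92288699]
```

The view shows the shim's thick end at crop (260,300), standing about 5–10 mm out of the base. It is centred at x≈-76 mm, square within about 4°, and the microscope hasn't moved. The robot is clear, so I'm handing in.

```bash
python3 -c "
from station import *
print(ticket.close_job(),current_t())"
```

```text
the job is handed in; nothing more can be done
the job is handed in; nothing more can be done
```

I handed the job in at about 33 s of the 48 s: the shim is under the bare stud, driven in with a push of about 12 N and let go, but no verdict came back and I couldn't measure the loads on the stud and the front-right foot directly.

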